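# Bed a camshaft in the V-blocks, run it up to the end stop and clamp it

## Robot

A 6-joint arm with a two-finger parallel gripper is mounted at the origin on the work surface. World frame = base frame: x ahead of the robot, y to its left, z up, the work surface at z = 0. Lengths are in mm, angles in rad, forces in N, time in s.
With the tool pointing down it reaches from about 350 to 775 mm from the base axis. Payload 7.3 kg.
Tool frame: the origin (TCP) lies at the very end of the fingers, on their centre line; the grasp point (between the pads) lies 19 mm behind it; z points along the fingers, y is the line along which they close (so a half turn about z gives the same grasp; the last joint's range is limited). The gripper opens to 92 mm and grips with 3 to 60 N. Pads are 19 mm wide; open, the fingers measure 130 mm over their backs; the gripper's body (75 mm by 190 mm) begins 47 mm behind the grasp point.
Start: joints at [-1.423, 0.342, 1.524, -0, 1.275, -0.146], TCP at [152.058, -502.517, 226.741] pointing down, gripper open.
Joint ranges: [-2.53, 2.53], [-0.77, 2.02], [0.04, 2.7], [-1, 4.14], [0.28, 2.66], [-3.11, 3.11]. Speed limits (rad/s): [2.57, 2.57, 3.14, 3.14, 3.14, 3.14].

## Interface

Orientations are given as [roll, pitch, yaw] about the fixed x, y, z axes, in that order (R = Rz(yaw) Ry(pitch) Rx(roll)).
In Python, from plant import get_obs, vision, workorder gives the robot as it stands.
- The arm moves only by the shell command python3 -m pendant 'ROWS' [OPENING]. ROWS is a JSON object of lists of equal length, an entry for each row: "dp": the shift along the tool's x, y, z in m, a list of three; "rotation": the turn, a rotation vector about the tool's x, y, z in rad, a list of three. A call has 1 to 8 rows; each row is the pose to reach, as a shift and turn from the pose commanded when the call began, along the tool's axes at that moment; what a row does not reach only later rows make up. A row lasts 1/8 s, in which the tool goes at most 62.5 mm and 10.7 degrees, less where a joint would pass 70% of its speed; a pose out of reach is approached as far as the arm can. A call with a gripper value outside its range is refused whole. OPENING is the finger opening in m, from 0 to 0.0918, set as the call begins (- or left out, the last holds). The fingers move at their own pace and stop on an object; the grip force is fixed at half the most. Time passes only in rows, so rows that repeat a pose let the fingers close. It gives the time, the measured TCP pose, the force, the opening and the grip force at its end, in the units of the state.
- get_obs(): the state, without advancing time (a new reading comes with each control period).
- vision.capture(name): name is "side" or "top"; returns a dict with "pixels" (384x512x3 uint8, red, green, blue), "vfov" (degrees; the focal length in pixels is half the picture's height over the tangent of half this angle, whatever the lens; pixels are square), "cx", "cy" (the principal point, pixels), "dist" ([k1, k2, p1, p2, k3] as OpenCV has them; the pictures are not rectified), "pose" (4x4, takes a point from camera to world coordinates). Camera axes: x right, y up, looking along -z (the intrinsics and any distortion apply to the point x, -y, -z); pixel columns grow to the right and rows downward; lengths in mm; the calibration is good to about 2 mm. A picture is of the moment at which its call begins. There is no depth.
- workorder.close_job(): hands the job in; it is judged then, once.
The state is a dict: "time": time; "joint_positions": joint angles; "dq": joint speeds; "tau": joint torques, N m; "tool_pos": TCP position; "tcp_rot": TCP orientation; "contact_force": force on the tool from outside, world axes, zero at the start; "moment": the same for the moment, N m; "grip_width": finger opening in mm; "finger_force": force on a finger pad.
Only numpy, scipy, OpenCV 4.12 (cv2) and the standard library are available. Lean on these libraries where they do the work, as an engineer would, in place of code of your own. Each camera call takes 0.05 s, during which the arm holds its last target. There are 200 camera calls.

## Task

Take the camshaft from its wooden cradle and lower it gently, a little short of the red end stop, into the two V-blocks of the blue fixture until it beds and centres itself in both, keeping hold of it all the way. Then, keeping it in the Vs, slide it along until it presses firmly against the stop, let go of it, and swing the clamp strap down and press it firmly onto the shaft, so that it stays closed on it. Don't drop or force the shaft, and leave the other things on the bench alone.

Things in the scene. Friction and masses are not known exactly. Their poses are not given: they have to be found in the camera images.
- camshaft: Loose steel camshaft section, 0.5 to 0.8 kg, 240 mm long, lying level; origin at its middle on the axis, own y axis along the shaft (rolled about y by any angle; either end may go to the stop). The middle 70 mm is plain tube, 26 mm diameter: grip there from above, closing across the shaft. Flat ends 120 mm from the middle. It starts in the wooden cradle, axis about 55 mm above the bench.
- journal (a point): Centre of one of the shaft's two ground bearing journals, 34 mm diameter, 44 mm long, on the axis 80 mm either side of the middle; they lie in the Vs. (Cam lobes: 42 mm from the middle.) The journals bruise: the contact forces on the shaft from Vs and stop together, and that from the clamp, may not exceed 45 N even for a moment, and it may not be let fall (a few mm is too much).
- cradle: Wooden cradle fixed to the bench, base 80 x 220 x 14 mm, with two notched rests 80 mm either side of its middle that carry the journals (cheeks 50 mm above the bench); between the rests only the 14 mm base is below the shaft. Origin under its middle at bench height, y axis along the shaft.
- fixture: Blue fixture fixed to the bench, base plate 120 (x) x 310 (y) x 16 mm, origin under its middle at bench height. Its y axis is the line of the Vs and points to the stop; a bedded shaft's axis lies straight above it (x = 0). Two aluminium 90-degree V-blocks, 24 mm wide (y), reaching 36 mm sideways, at y = -80 and +80 mm, joined by a bar 22 mm wide, its top 34 mm below a bedded shaft's axis.
- v_line (a point): Point of the fixture 85 mm above its origin. The bar with the V-blocks stands on jacks locked anywhere in a 12 mm range, which is not measured: a bedded shaft's axis runs 0 to 12 mm above this point, parallel to the fixture's y, and has to be found by touch. Between the V-blocks only the bar is in the way, so fingers can go down beside the shaft. All rigid.
- stop: Red end stop on the fixture: rigid upright plate 46 (x) x 14 (y) mm, top 122 mm above the bench. Origin in mid plate, 16 mm above the bench; the face that the shaft's end must meet is 7 mm from it on the -y side, at fixture y = +120 mm (the shaft's middle is then at y = 0). Pressed firmly: 3 N or more on the stop for about 0.3 s, on top of the sliding friction in the Vs.
- hinge (a point): Clamp's hinge line at strap middle, on a post at fixture x = +50, y = -80 mm, 113 mm above the bench; the hinge line is parallel to the fixture's y. It is stiff (0.2 N m), so the strap stays where it is left.
- clamp: Steel strap 20 x 10 mm, running 120 mm from the hinge (its origin) along its own -x; underside 5 mm below the hinge line. It starts open, free end raised 1.5 to 1.7 rad (upright) from level. Closed, it points to fixture -x and lies on the journal over the V at y = -80, level within 0.15 rad. Press it on the shaft with 5 N or more for 0.3 s (the shaft feels twice the handle force).
- clamp_grip (a point): Middle of the red handle of the clamp, a round rod 12 mm in diameter that sticks out sideways (fixture -y) 50 mm from the strap's free end; strap frame (-115, -38, 0) mm, so it moves on a circle of 115 mm about the hinge line. It can be pinched from above, fingers closing across it, and turns between the fingers as the strap swings, or be pushed from above.
- spraycan: Bystander: blue and yellow spray can, 58 mm wide, 150 mm tall; origin under its middle. Leave alone.
- grease: Bystander: white jar with red cap, 68 mm wide, 75 mm tall; origin under its middle. Leave alone.
- bearing: Bystander: steel bearing ring lying flat, 60 mm wide, 16 mm high; origin under its middle. Leave alone.
- wrench: Bystander: steel wrench 200 mm long lying flat along its x axis. Leave alone.
- screwdriver: Bystander: screwdriver with orange handle, lying along its x axis. Leave alone.
- valve: Bystander: steel engine valve standing on its 32 mm head, 90 mm tall; origin under its middle. Leave alone.
- plugbox: Bystander: small blue box 50 x 90 x 30 mm; origin under its middle. Leave alone.
There are look-alikes about, which are no part of the job. There is more than one size of the camshaft; the job needs the larger.

How it is judged:
By the outcome, as a careful person would: the job done as asked, in the order asked, and still so for the second after the job is handed in, with the robot touching nothing.
It also fails if it takes over 72 s, if anything falls off the work surface, if the arm or the gripper's body presses on something with over 40 N, if the wrist force passes 120 N, or if a joint passes its speed limit or range.

## Working session

There is one attempt and no reset: what is moved stays moved. The work goes in short steps, Python scripts to look and compute and a shell command to move; the robot and the scene stay as the last step left them, time stands still between calls to the robot, and variables do not carry over. Pictures are saved under pics/ and viewed, at most 10 in all, crops included, and the job is handed in when it is done.

```bash
mkdir -p pics; ls; cat > h.py <<'E'
import numpy as np, cv2
from plant import get_obs, vision, workorder
def K(c):
    f=c["pixels"].shape[0]/2/np.tan(np.radians(c["vfov"])/2)
    return np.array([[f,0,c["cx"]],[0,f,c["cy"]],[0,0,1.]])
def ray(c,uv):
    p=cv2.undistortPoints(np.array([[uv]],float),K(c),np.array(c["dist"],float))[0,0]
    T=np.array(c["pose"]); return T[:3,3],T[:3,:3]@np.array([p[0],-p[1],-1.])
def onz(c,uv,z):
    o,d=ray(c,uv); return o+d*(z-o[2])/d[2]
def tri(c1,u1,c2,u2):
    o1,d1=ray(c1,u1);o2,d2=ray(c2,u2)
    s=np.linalg.lstsq(np.c_[d1,-d2],o2-o1,rcond=None)[0]
    a=o1+d1*s[0];b=o2+d2*s[1];return (a+b)/2,np.linalg.norm(a-b)
def proj(c,P):
    T=np.linalg.inv(np.array(c["pose"]));q=T[:3,:3]@np.array(P,float)+T[:3,3]
    return cv2.projectPoints(np.array([[q[0],-q[1],-q[2]]]),np.zeros(3),np.zeros(3),K(c),np.array(c["dist"],float))[0].ravel()
E
python3 - <<'E'
from h import *
import pickle
np.set_printoptions(precision=1,suppress=True)
for n in("top","side"):
    c=vision.capture(n);pickle.dump(c,open(n+".pkl","wb"))
    print(n,c["vfov"],c["cx"],c["cy"],c["dist"]);print(np.array(c["pose"]))
    cv2.imwrite(f"pics/{n}0.png",cv2.resize(c["pixels"][:,:,::-1],(800,600),interpolation=cv2.INTER_CUBIC))
print(get_obs())
E
```

```text
pics
top 46.43494966143083 250.94500396611497 184.92890896215405 [-0.1  0.   0.   0.   0. ]
[[   0.     1.    -0.2  334.4]
 [  -1.     0.    -0.   -34.8]
 [  -0.     0.2    1.  1286.8]
 [   0.     0.     0.     1. ]]
side 47.87777564286536 260.7811557856311 195.64052618344166 [-0.  0.  0.  0.  0.]
[[ -0.8   0.4  -0.5 -99.8]
 [ -0.7  -0.5   0.6 697.6]
 [  0.    0.8   0.6 897.1]
 [  0.    0.    0.    1. ]]
{'time': 0.1, 'joint_positions': array([-1.4,  0.3,  1.5,  0. ,  1.3, -0.1]), 'dq': array([-0., -0., -0., -0.,  0., -0.]), 'tau': array([  0. , -43.2, -24.5,   0.1,   0.1,  -0. ]), 'tool_pos': array([ 152. , -502.2,  226.1]), 'tcp_rot': array([-3.1, -0. ,  0.3]), 'contact_force': array([ 0.3, -0.4,  0.1]), 'moment': array([ 0., -0., -0.]), 'finger_force': 0.0, 'grip_width': 91.74677774470058}
```

View pics/top0.png

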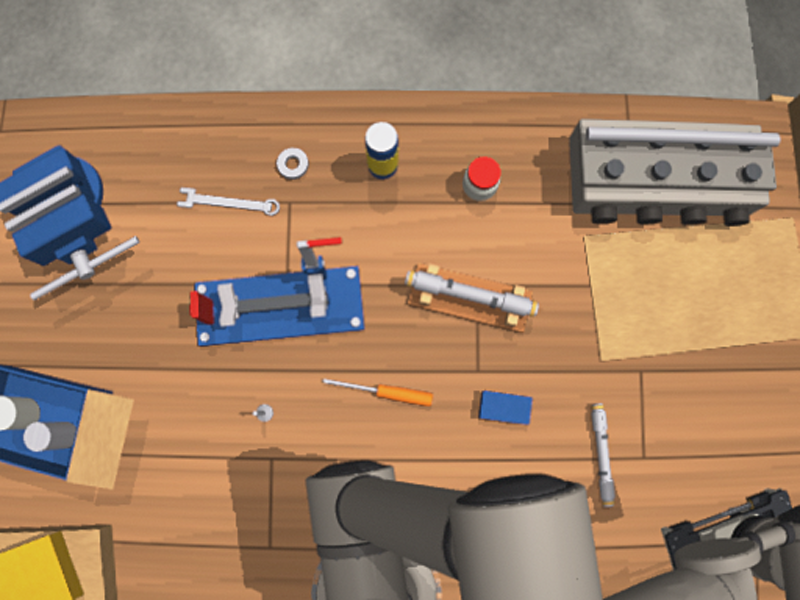

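View pics/side0.png

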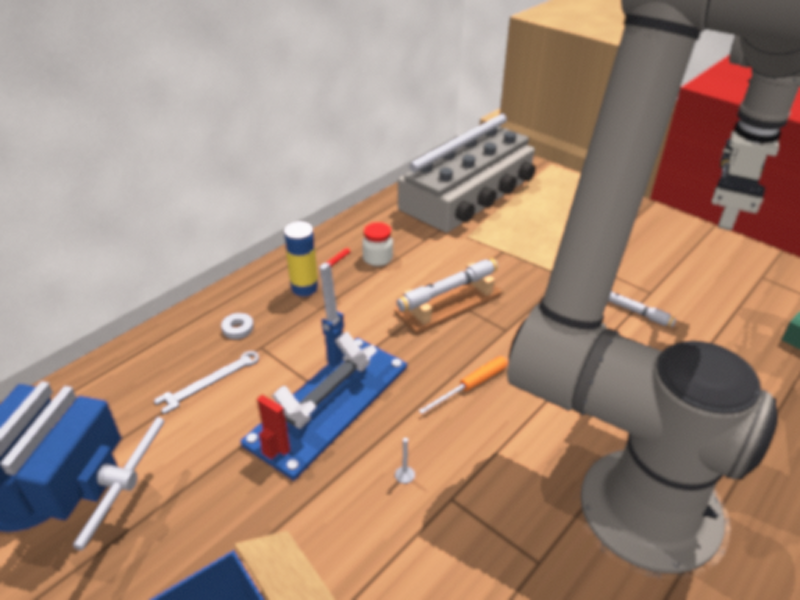

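Candidates for the camshaft (top view, 800×600 px): the shaft in the wooden cradle (472,293), ~127 px or ~240 mm long; the shorter look-alike on the bench (604,455), ~100 px; and the bar on the engine block (680,137). I choose the one in the cradle because of its length and the cradle. The fixture is at (280,303) with the stop at its left end (201,307), and the clamp handle is at (323,242).

```bash
python3 - <<'E'
from h import *
import pickle
np.set_printoptions(precision=1,suppress=True)
t=pickle.load(open("top.pkl","rb"));s=pickle.load(open("side.pkl","rb"))
def crop(c,x0,y0,x1,y1,k):
    return cv2.resize(c["pixels"][y0:y1,x0:x1,::-1],None,fx=k,fy=k,interpolation=cv2.INTER_CUBIC)
a=crop(t,115,145,355,225,3.33); b=crop(s,150,155,350,310,1.9)
im=np.zeros((600,800,3),np.uint8); im[:a.shape[0],:a.shape[1]]=a[:, :800]; b=b[:330]; im[268:268+b.shape[0],:b.shape[1]]=b
b2=crop(t,180,140,240,185,6.5);im[268:268+b2.shape[0],390:390+b2.shape[1]]=b2
cv2.imwrite("pics/crop0.png",im)
def blobs(c,m,n):
    k,l,st,ce=cv2.connectedComponentsWithStats(m.astype(np.uint8))
    print(n,[(st[i,4],ce[i].round(1).tolist()) for i in range(1,k) if st[i,4]>4])
for n,c in(("top",t),("side",s)):
    h=cv2.cvtColor(c["pixels"],cv2.COLOR_RGB2HSV).astype(int);H,S,V=h[...,0],h[...,1],h[...,2]
    roi=np.zeros(H.shape,bool)
    if n=="top": roi[165:225,118:240]=1
    else: roi[220:310,150:265]=1
    blobs(c,(S<60)&(V>190)&roi,n+" white")
    roi[:]=0
    if n=="top": roi[145:225,115:240]=1
    else: roi[150:310,150:265]=1
    blobs(c,((H<8)|(H>172))&(S>180)&(V>90)&roi,n+" red")
    blobs(c,(H>100)&(H<125)&(S>150)&roi,n+" blue")
    roi[:]=0
    if n=="top": roi[165:215,255:350]=1
    else: roi[160:215,245:325]=1
    m=((S<70)&(V>110)&roi).astype(np.uint8)
    cs=max(cv2.findContours(m,0,2)[0],key=cv2.contourArea)
    print(n,"shaft",cv2.minAreaRect(cs))
    if n=="top":
        blobs(c,(S>70)&(S<170)&(V>215)&(H>15)&roi,"yellow")
E
```

```text
top white [(np.int32(27), [224.3, 174.4]), (np.int32(97), [202.6, 184.2]), (np.int32(20), [128.8, 184.2]), (np.int32(194), [145.0, 194.4]), (np.int32(49), [203.0, 198.0]), (np.int32(25), [227.2, 205.4]), (np.int32(20), [130.0, 215.1])]
top red [(np.int32(81), [207.2, 154.5]), (np.int32(214), [128.0, 196.5])]
top blue [(np.int32(5), [204.4, 165.8]), (np.int32(2679), [183.4, 196.6]), (np.int32(5), [125.6, 182.4])]
top shaft ((301.7059326171875, 187.17648315429688), (78.58153533935547, 12.126781463623047), 14.03624439239502)
yellow [(np.int32(34), [277.0, 171.6]), (np.int32(17), [262.5, 176.7]), (np.int32(30), [332.2, 185.6]), (np.int32(31), [272.3, 190.4]), (np.int32(16), [341.3, 196.2]), (np.int32(31), [327.8, 204.0])]
side white [(np.int32(126), [229.8, 223.4]), (np.int32(83), [156.7, 229.7]), (np.int32(22), [253.5, 231.3]), (np.int32(229), [186.7, 257.0]), (np.int32(31), [160.4, 279.4]), (np.int32(7), [259.0, 281.3]), (np.int32(31), [186.7, 296.6]), (np.int32(9), [254.3, 300.9]), (np.int32(50), [261.0, 304.4])]
side red [(np.int32(44), [241.0, 151.1]), (np.int32(36), [217.1, 163.8]), (np.int32(450), [174.3, 273.3])]
side blue [(np.int32(98), [191.7, 157.0]), (np.int32(31), [194.4, 185.7]), (np.int32(234), [207.9, 231.5]), (np.int32(1743), [216.1, 263.1]), (np.int32(42), [161.4, 285.8])]
side shaft ((287.6206970214844, 180.94827270507812), (11.686273574829102, 59.74443435668945), 66.80140686035156)
```

View pics/crop0.png

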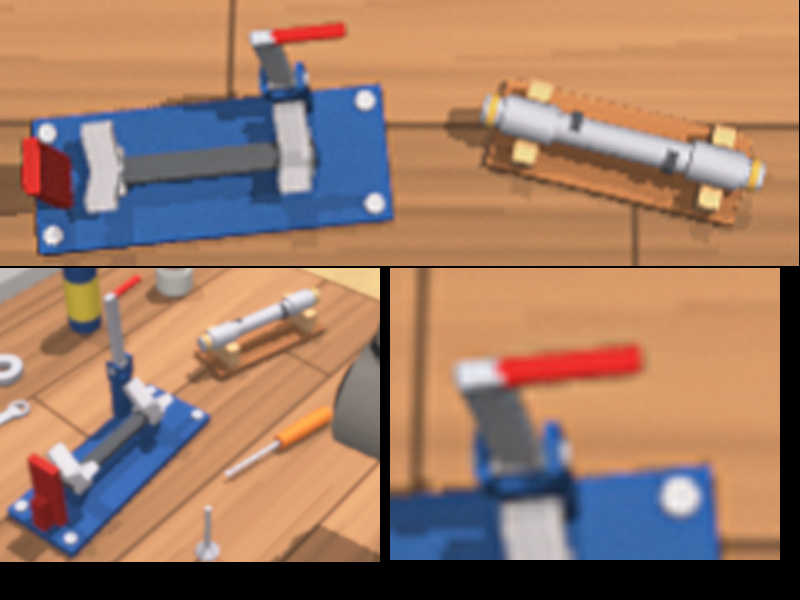

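The crop confirms the choice: the cradle shaft has two fat journals with yellow ends and dark lobes, centred at top px (302,187). The four white fixture screws are visible in the top view, with the red stop on the left and the raised clamp on the right.

```bash
python3 - <<'E'
from h import *
import pickle
np.set_printoptions(precision=1,suppress=True)
t=pickle.load(open("top.pkl","rb"));s=pickle.load(open("side.pkl","rb"))
A,B,C,D=(224.3,174.4),(128.8,184.2),(227.2,205.4),(130.0,215.1)
for u,v in((A,(253.5,231.3)),(B,(160.4,279.4)),(D,(186.7,296.6))): print("tri",*tri(t,u,s,v))
P=[onz(t,u,18) for u in(A,B,C,D)];P=np.array(P);print(P)
o=P.mean(0);ey=(P[1]+P[3]-P[0]-P[2])[:2];ey/=np.linalg.norm(ey);ex=np.array([ey[1],-ey[0]])
print("fixture",o,"yaw ey ang",np.degrees(np.arctan2(ey[1],ey[0]))-90, "ex check",np.degrees(np.arctan2(*(P[0]+P[1]-P[2]-P[3])[1::-1])))
Q=[onz(s,u,18) for u in((253.5,231.3),(160.4,279.4),(186.7,296.6))];print("side",np.array(Q)); q=(Q[0]+Q[2])/2;print("side centre",q)
e=[onz(t,(262.5,176.7),55),onz(t,(341.3,196.2),55),onz(t,(301.7,187.2),58)];print("shaft",np.array(e))
d=e[0]-e[1];print(np.linalg.norm(d),"dir",np.degrees(np.arctan2(d[1],d[0]))-90,(e[0]+e[1])/2)
print("cradle c",np.mean([onz(t,u,50) for u in((277.,171.6),(332.2,185.6),(272.3,190.4),(327.8,204.))],0))
print("sideshaft",onz(s,(287.6,180.9),57))
print("handle",*tri(t,(207.2,154.5),s,(217.1,163.8)))
print(np.degrees(get_obs()["tcp_rot"]))
E
```

```text
tri [550.5  31.9 -15.5] 81.1711212835997
tri [550.5 329.9  15.1] 0.5376534138807868
tri [459.5 321.1  16.4] 0.43349180553575717
[[579.9  50.3  18. ]
 [549.8 328.9  18. ]
 [489.8  40.6  18. ]
 [459.5 320.8  18. ]]
fixture [519.8 185.1  18. ] yaw ey ang 6.176120650041639 ex check 5.621401187622244
side [[488.5  42.7  18. ]
 [548.6 331.2  18. ]
 [458.3 321.7  18. ]]
side centre [473.4 182.2  18. ]
shaft [[ 566.8  -59.3   55. ]
 [ 512.6 -279.7   55. ]
 [ 537.  -168.6   58. ]]
226.9381436876018 dir -13.802924031256438 [ 539.7 -169.5   55. ]
cradle c [ 536.5 -171.2   50. ]
sideshaft [ 532.5 -165.6   57. ]
handle [587.5  78.  227.5] 2.5460932376215992
[-179.9   -0.    16.8]
```

```bash
cat >> h.py <<'E'
from scipy.spatial.transform import Rotation as Ro
EY=np.array([-np.sin(np.radians(6.1)),np.cos(np.radians(6.1)),0]);EX=np.array([EY[1],-EY[0],0]);FO=np.array([519.2,186.0,0])
def fx(x,y,z): return FO+EX*x+EY*y+np.array([0,0,z])
def rel(p,yaw):
    o=get_obs();R=Ro.from_euler("xyz",o["tcp_rot"]);T=Ro.from_euler("xyz",[np.pi,0,np.radians(yaw)])
    print("dp",(R.inv().apply(np.array(p)-o["tool_pos"])/1000).round(4),"rot",(R.inv()*T).as_rotvec().round(4))
E
python3 -c "
from h import *
rel([536.3,-169,150],76.2)"
```

```text
dp [ 0.4643 -0.2075  0.0765] rot [-1.1000e-03 -9.0000e-04 -1.0362e+00]
```

```bash
python3 -m pendant '{"dp":[[0.055,-0.025,0],[0.11,-0.05,0],[0.165,-0.075,0],[0.22,-0.1,0],[0.275,-0.125,0],[0.33,-0.15,0],[0.385,-0.175,0],[0.44,-0.197,0.02]],"rotation":[[0,0,-0.13],[0,0,-0.26],[0,0,-0.39],[0,0,-0.52],[0,0,-0.65],[0,0,-0.78],[0,0,-0.91],[0,0,-1.036]]}' 0.09
python3 -c "
from h import *
rel([536.3,-169,110],76.2)"
```

```text
time: 1.1
tool_pos: [518.2, -185.3, 207.7]
tcp_rot: [3.138, 0.001, 1.334]
contact_force: [-0.2, -0.8, -0.7]
grip_width: 90.0
finger_force: 0.0
dp [0.0202 0.0135 0.0977] rot [0.0032 0.001  0.0043]
```

```bash
python3 -m pendant '{"dp":[[0.01,0.007,0.05],[0.02,0.0135,0.0977],[0.02,0.0135,0.0977],[0.02,0.0135,0.0977]],"rotation":[[0,0,0],[0,0,0],[0,0,0],[0,0,0]]}' 0.07
python3 - <<'E'
from h import *
np.set_printoptions(precision=2,suppress=True)
rel([536.3,-169,37],76.2)
a=vision.capture("top");b=vision.capture("side")
im=np.hstack([cv2.resize(a["pixels"][140:220,250:350],None,fx=4,fy=4),cv2.resize(b["pixels"][120:200,230:330],None,fx=4,fy=4)])
cv2.imwrite("pics/over.png",im[:,:,::-1])
for n,c in(("top",a),("side",b)): print(n,proj(c,[536.3,-169,55]),proj(c,get_obs()["tool_pos"]))
E
```

```text
time: 1.6
tool_pos: [534.6, -171.1, 110.5]
tcp_rot: [3.14, 0.001, 1.33]
contact_force: [0.1, -0.4, 0.3]
grip_width: 70.4
finger_force: 0.0
dp [0.   0.   0.07] rot [ 0.  0. -0.]
top [301.75 187.64] [304.93 184.73]
side [287.3 180.4] [289.11 165.78]
```

View pics/over.png

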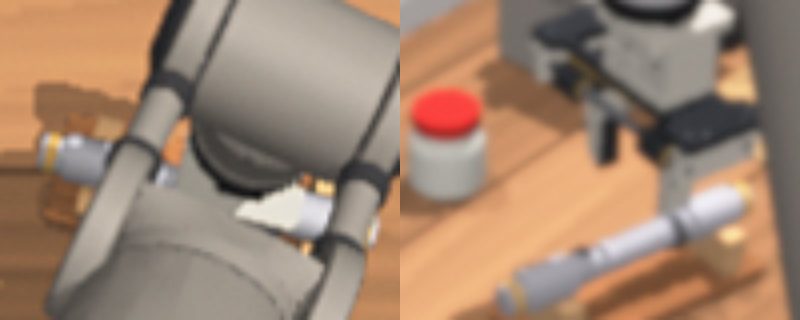

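The picture shows the fingers straddling the shaft near its middle, one on either side, clear of the jar. Descending to grip.

```bash
python3 -m pendant '{"dp":[[0,0,0.025],[0,0,0.05],[0,0,0.068],[0,0,0.070],[0,0,0.070]],"rotation":[[0,0,0],[0,0,0],[0,0,0],[0,0,0],[0,0,0]]}'
python3 -m pendant '{"dp":[[0,0,0],[0,0,0],[0,0,0],[0,0,0],[0,0,0],[0,0,0],[0,0,0],[0,0,0]],"rotation":[[0,0,0],[0,0,0],[0,0,0],[0,0,0],[0,0,0],[0,0,0],[0,0,0],[0,0,0]]}' 0.015
```

```text
time: 2.33
tool_pos: [534.8, -171.0, 40.6]
tcp_rot: [3.139, 0.001, 1.329]
contact_force: [0.4, 0.2, 0.3]
grip_width: 70.2
finger_force: 0.0
time: 3.32
tool_pos: [534.3, -170.5, 39.1]
tcp_rot: [3.141, 0.0, 1.33]
contact_force: [1.9, 0.0, -0.0]
grip_width: 25.0
finger_force: 30.0
```

```bash
python3 -m pendant '{"dp":[[0,0,-0.005],[0,0,-0.02],[0,0,-0.05],[0,0,-0.09],[0,0,-0.14],[0,0,-0.19],[0,0,-0.23],[0,0,-0.245]],"rotation":[[0,0,0],[0,0,0],[0,0,0],[0,0,0],[0,0,0],[0,0,0],[0,0,0],[0,0,0]]}'
python3 - <<'E'
from h import *
rel(fx(-10,-12,280),96.1)
E
```

```text
time: 4.32
tool_pos: [534.2, -170.4, 286.9]
tcp_rot: [3.138, 0.001, 1.33]
contact_force: [-0.1, -0.0, -8.4]
grip_width: 25.4
finger_force: 30.0
dp [ 0.3278 -0.105   0.0062] rot [ 0.0036  0.0015 -0.3474]
```

```bash
python3 -m pendant '{"dp":[[0.016,-0.005,0],[0.056,-0.018,0],[0.106,-0.034,0],[0.162,-0.052,0],[0.218,-0.07,0.001],[0.268,-0.086,0.001],[0.308,-0.099,0.001],[0.328,-0.105,0.001]],"rotation":[[0,0,-0.02],[0,0,-0.06],[0,0,-0.11],[0,0,-0.17],[0,0,-0.23],[0,0,-0.28],[0,0,-0.325],[0,0,-0.348]]}'
python3 -m pendant '{"dp":[[0,0,0],[0,0,0]],"rotation":[[0,0,0],[0,0,0]]}'
python3 - <<'E'
from h import *
import pickle
o=get_obs();print(o["tool_pos"].round(1),np.degrees(o["tcp_rot"]).round(2),o["contact_force"].round(1),o["moment"].round(2))
t=vision.capture("top");s=vision.capture("side");pickle.dump((t,s,o),open("held.pkl","wb"))
for n,c in(("top",t),("side",s)): print(n,proj(c,o["tool_pos"]+[0,0,19]))
im=np.hstack([cv2.resize(c["pixels"][y:y+130,x:x+100],None,fx=4,fy=4,interpolation=cv2.INTER_CUBIC) for c,x,y in((t,130,130),(s,140,110))])
cv2.imwrite("pics/held.png",im[:,:,::-1])
E
```

```text
time: 5.32
tool_pos: [508.0, 176.2, 280.4]
tcp_rot: [-3.136, -0.0, 1.682]
contact_force: [0.6, 0.4, -7.4]
grip_width: 25.1
finger_force: 30.0
time: 5.58
tool_pos: [509.4, 173.1, 281.5]
tcp_rot: [-3.138, 0.001, 1.678]
contact_force: [0.6, -0.6, -7.2]
grip_width: 25.1
finger_force: 30.0
[509.4 173.1 281.5] [-1.7982e+02  4.0000e-02  9.6150e+01] [ 0.6 -0.6 -7.2] [-0.07 -0.18  0.03]
top [161.47915934 181.03902947]
side [208.96156571 169.44555186]
```

View pics/held.png

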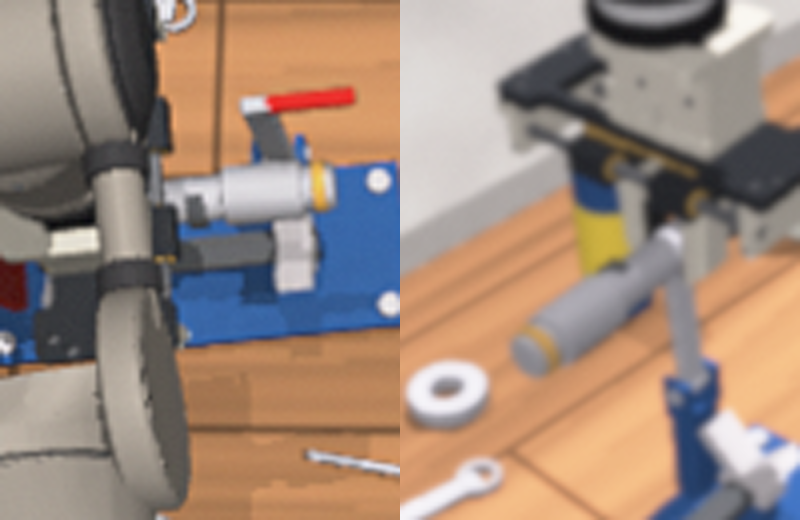

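The picture shows the shaft held level. Its −y end is at top px (213,176.5), over the V with the clamp, and its +y end face is at side px (273,199). Next I'll check the grip offset.

```bash
python3 - <<'E'
from h import *
import pickle
np.set_printoptions(precision=1,suppress=True)
t,s,o=pickle.load(open("held.pkl","rb"));g=o["tool_pos"]+[0,0,19]
def F(p): d=p-FO;return np.array([d@EX,d@EY,p[2]])
print("grip F",F(g))
def pl(c,uv):
    a,d=ray(c,uv);k=((g-a)@EX)/(d@EX);return F(a+d*k)
print("+end side on plane",pl(s,(273,198.7)))
for uv in((213.3,176.5),(210,176.5),(186,178.7)): print("-end top z=297",F(onz(t,uv,297)))
# band centroid & journal edges
for n,c in(("top",t),("side",s)):
    h=cv2.cvtColor(c["pixels"],cv2.COLOR_RGB2HSV).astype(int)
    m=((h[...,0]>15)&(h[...,0]<32)&(h[...,1]>110)&(h[...,2]>130)).astype(np.uint8)
    x,y=(203,168) if n=="top" else (265,185)
    q=np.argwhere(m[y:y+22,x:x+26]);print(n,len(q),q.mean(0)[::-1]+[x,y])
print("x=0 target",end=" ");rel(fx(0,-11,90),96.1)
E
```

```text
grip F [-11.1 -11.8 300.5]
+end side on plane [ -11.1 -290.6   18.7]
-end top z=297 [ -12.  -129.1  297. ]
-end top z=297 [ -11.2 -121.7  297. ]
-end top z=297 [-10.7 -67.2 297. ]
top 32 [209.2 175.2]
side 4 [273.  194.2]
x=0 target dp [0.  0.  0.2] rot [-0.  0. -0.]
```

```bash
python3 - <<'E'
from h import *
import pickle
t,s,o=pickle.load(open("held.pkl","rb"));g=o["tool_pos"]+[0,0,19]
def F(p): d=p-FO;return np.array([d@EX,d@EY,p[2]])
for uv in((173,198.7),(173,200)):
    a,d=ray(s,uv);k=((g-a)@EX)/(d@EX);print(F(a+d*k).round(1))
rel(fx(0,-13,92),96.1)
E
```

```text
[-11.1 106.6 294.1]
[-11.1 107.1 290.8]
dp [-0.0005  0.0109  0.1902] rot [-0.0017  0.0004 -0.0004]
```

```bash
python3 -m pendant '{"dp":[[0,0.005,0.01],[0,0.011,0.04],[0,0.011,0.08],[0,0.011,0.12],[0,0.011,0.15],[0,0.011,0.17],[0,0.011,0.178],[0,0.011,0.178]],"rotation":[[0,0,0],[0,0,0],[0,0,0],[0,0,0],[0,0,0],[0,0,0],[0,0,0],[0,0,0]]}'
python3 -m pendant '{"dp":[[0,0,0],[0,0,0.004],[0,0,0.008],[0,0,0.012],[0,0,0.014],[0,0,0.014]],"rotation":[[0,0,0],[0,0,0],[0,0,0],[0,0,0],[0,0,0],[0,0,0]]}'
```

```text
time: 6.68
tool_pos: [521.4, 174.1, 104.6]
tcp_rot: [-3.141, 0.0, 1.677]
contact_force: [0.6, -0.8, -8.1]
grip_width: 25.1
finger_force: 30.0
time: 7.42
tool_pos: [521.2, 174.4, 90.8]
tcp_rot: [-3.141, 0.0, 1.678]
contact_force: [-0.7, 0.1, -7.2]
grip_width: 25.2
finger_force: 30.0
```

```bash
python3 -m pendant '{"dp":[[0,0,0.002],[0,0,0.004],[0,0,0.0055],[0,0,0.0065],[0,0,0.0072],[0,0,0.0078],[0,0,0.008],[0,0,0.008]],"rotation":[[0,0,0],[0,0,0],[0,0,0],[0,0,0],[0,0,0],[0,0,0],[0,0,0],[0,0,0]]}'
```

```text
time: 8.43
tool_pos: [521.3, 174.4, 83.0]
tcp_rot: [3.142, 0.0, 1.678]
contact_force: [-0.0, 0.7, -7.5]
grip_width: 25.3
finger_force: 30.0
```

```bash
python3 -m pendant '{"dp":[[0,0,0.0003],[0,0,0.0006],[0,0,0.0009],[0,0,0.0012],[0,0,0.0015],[0,0,0.0015],[0,0,0.0015]],"rotation":[[0,0,0],[0,0,0],[0,0,0],[0,0,0],[0,0,0],[0,0,0],[0,0,0]]}'
```

```text
time: 9.3
tool_pos: [521.3, 174.4, 81.5]
tcp_rot: [-3.142, 0.0, 1.678]
contact_force: [-0.3, -0.1, -8.0]
grip_width: 25.2
finger_force: 30.0
```

```bash
python3 -m pendant '{"dp":[[0,0,0.0003],[0,0,0.0006],[0,0,0.0009],[0,0,0.0012],[0,0,0.0015],[0,0,0.0018],[0,0,0.0018],[0,0,0.0018]],"rotation":[[0,0,0],[0,0,0],[0,0,0],[0,0,0],[0,0,0],[0,0,0],[0,0,0],[0,0,0]]}'
```

```text
time: 10.3
tool_pos: [521.3, 174.4, 79.7]
tcp_rot: [3.142, 0.0, 1.678]
contact_force: [0.4, 0.0, -7.8]
grip_width: 25.1
finger_force: 30.0
```

```bash
python3 -m pendant '{"dp":[[0,0,0.0003],[0,0,0.0006],[0,0,0.0009],[0,0,0.0012],[0,0,0.0015],[0,0,0.0018],[0,0,0.0018],[0,0,0.0018]],"rotation":[[0,0,0],[0,0,0],[0,0,0],[0,0,0],[0,0,0],[0,0,0],[0,0,0],[0,0,0]]}'
```

```text
time: 11.3
tool_pos: [521.3, 174.4, 77.9]
tcp_rot: [3.142, 0.0, 1.678]
contact_force: [0.6, 0.2, -6.3]
grip_width: 25.0
finger_force: 30.0
```

```bash
python3 -m pendant '{"dp":[[0,0,0.0002],[0,0,0.0004],[0,0,0.0006],[0,0,0.0008],[0,0,0.001],[0,0,0.001],[0,0,0.001]],"rotation":[[0,0,0],[0,0,0],[0,0,0],[0,0,0],[0,0,0],[0,0,0],[0,0,0]]}'; python3 -c "
from h import *
print(get_obs()['moment'].round(2))"
```

```text
time: 12.18
tool_pos: [521.3, 174.4, 76.9]
tcp_rot: [3.142, 0.0, 1.678]
contact_force: [0.0, 0.5, -7.1]
grip_width: 25.2
finger_force: 30.0
[-0.06 -0.12 -0.02]
```

```bash
python3 -m pendant '{"dp":[[0,0,0.0003],[0,0,0.0006],[0,0,0.0009],[0,0,0.0012],[0,0,0.0015],[0,0,0.0015],[0,0,0.0015]],"rotation":[[0,0,0],[0,0,0],[0,0,0],[0,0,0],[0,0,0],[0,0,0],[0,0,0]]}'; python3 -c "
from h import *
print(get_obs()['moment'].round(2))"
```

```text
time: 13.05
tool_pos: [521.3, 174.4, 75.4]
tcp_rot: [3.142, 0.0, 1.678]
contact_force: [-0.4, -0.6, -7.7]
grip_width: 25.0
finger_force: 30.0
[-0.04 -0.09 -0.03]
```

```bash
python3 -m pendant '{"dp":[[0,0,0.0003],[0,0,0.0006],[0,0,0.0009],[0,0,0.0012],[0,0,0.0015],[0,0,0.0015],[0,0,0.0015]],"rotation":[[0,0,0],[0,0,0],[0,0,0],[0,0,0],[0,0,0],[0,0,0],[0,0,0]]}'; python3 -c "
from h import *
print(get_obs()['moment'].round(2))"
```

```text
time: 13.92
tool_pos: [521.3, 174.4, 73.9]
tcp_rot: [-3.142, 0.0, 1.678]
contact_force: [-0.8, -0.0, -8.0]
grip_width: 25.4
finger_force: 30.0
[-0.06 -0.12  0.03]
```

```bash
python3 -m pendant '{"dp":[[0,0,0.0003],[0,0,0.0006],[0,0,0.0009],[0,0,0.0012],[0,0,0.0015],[0,0,0.0015],[0,0,0.0015]],"rotation":[[0,0,0],[0,0,0],[0,0,0],[0,0,0],[0,0,0],[0,0,0],[0,0,0]]}'; python3 -c "
from h import *
print(get_obs()['moment'].round(2))"
```

```text
time: 14.8
tool_pos: [521.2, 174.4, 72.8]
tcp_rot: [3.141, 0.0, 1.678]
contact_force: [-3.0, 0.2, -0.0]
grip_width: 25.1
finger_force: 30.0
[-0.15  0.32  0.04]
```

```bash
python3 -m pendant '{"dp":[[0,-0.0002,0],[0,-0.0004,0],[0,-0.0006,0],[0,-0.0008,0],[0,-0.0008,0]],"rotation":[[0,0,0],[0,0,0],[0,0,0],[0,0,0],[0,0,0]]}'; python3 -c "
from h import *
print(get_obs()['moment'].round(2),get_obs()['contact_force'])"
```

```text
time: 15.42
tool_pos: [520.4, 174.3, 72.0]
tcp_rot: [-3.141, 0.0, 1.678]
contact_force: [-0.3, 0.6, -6.6]
grip_width: 25.3
finger_force: 30.0
[ 0.03 -0.07  0.03] [-0.29492695  0.59122425 -6.55670201]
```

```bash
python3 -m pendant '{"dp":[[0,0,0.0002],[0,0,0.0004],[0,0,0.0006],[0,0,0.0008],[0,0,0.0008],[0,0,0.0008]],"rotation":[[0,0,0],[0,0,0],[0,0,0],[0,0,0],[0,0,0],[0,0,0]]}'; python3 -c "
from h import *
print(get_obs()['moment'].round(2),get_obs()['contact_force'])"
```

```text
time: 16.18
tool_pos: [520.4, 174.3, 71.8]
tcp_rot: [-3.142, 0.0, 1.678]
contact_force: [-4.5, -0.5, 0.7]
grip_width: 25.0
finger_force: 30.0
[-0.05  0.52  0.  ] [-4.52920665 -0.45771856  0.72043405]
```

```bash
python3 -m pendant '{"dp":[[0,-0.0003,0],[0,-0.0006,0],[0,-0.0008,0],[0,-0.0008,0],[0,-0.0008,0.0004],[0,-0.0008,0.0008],[0,-0.0008,0.0008],[0,-0.0008,0.0008]],"rotation":[[0,0,0],[0,0,0],[0,0,0],[0,0,0],[0,0,0],[0,0,0],[0,0,0],[0,0,0]]}'; python3 -c "
from h import *
print(get_obs()['moment'].round(2),get_obs()['contact_force'])"
```

```text
time: 17.18
tool_pos: [519.8, 174.2, 71.2]
tcp_rot: [3.141, 0.0, 1.678]
contact_force: [-3.9, -1.5, 4.1]
grip_width: 25.5
finger_force: 30.0
[-0.16  0.51  0.  ] [-3.93611013 -1.50141178  4.11656891]
```

```bash
python3 -m pendant '{"dp":[[0,-0.0003,0],[0,-0.0006,0],[0,-0.0008,0],[0,-0.0008,0],[0,-0.0008,0]],"rotation":[[0,0,0],[0,0,0],[0,0,0],[0,0,0],[0,0,0]]}'; python3 -c "
from h import *
print(get_obs()['moment'].round(2),get_obs()['contact_force'])"
```

```text
time: 17.8
tool_pos: [519.7, 174.2, 71.2]
tcp_rot: [3.14, 0.0, 1.678]
contact_force: [-1.3, -1.2, 5.2]
grip_width: 25.1
finger_force: 30.0
[-0.1  -0.05  0.  ] [-1.26585429 -1.21815142  5.20763685]
```

```bash
python3 -m pendant '{"dp":[[0,-0.0003,0],[0,-0.0003,0],[0,-0.0003,0]],"rotation":[[0,0,0.003],[0,0,0.006],[0,0,0.006]]}'; python3 -c "
from h import *
print(get_obs()['moment'].round(3),get_obs()['contact_force'],get_obs()['tcp_rot'])"
python3 -m pendant '{"dp":[[0,0,0],[0,0,0],[0,0,0],[0,0,0]],"rotation":[[0,0,-0.004],[0,0,-0.008],[0,0,-0.012],[0,0,-0.012]]}'; python3 -c "
from h import *
print(get_obs()['moment'].round(3),get_obs()['contact_force'],get_obs()['tcp_rot'])"
```

```text
time: 18.18
tool_pos: [519.7, 174.2, 71.2]
tcp_rot: [3.139, 0.0, 1.672]
contact_force: [4.0, -0.2, 4.7]
grip_width: 25.1
finger_force: 30.0
[-0.04  -0.694  0.107] [ 4.03073547 -0.16862627  4.71945242] [3.13908306e+00 1.48256731e-05 1.67184316e+00]
time: 18.68
tool_pos: [519.7, 174.2, 71.2]
tcp_rot: [3.139, -0.0, 1.683]
contact_force: [5.4, 0.5, 4.5]
grip_width: 25.3
finger_force: 30.0
[ 0.016 -1.027 -0.121] [5.39815363 0.45590317 4.5387713 ] [ 3.13916088e+00 -2.07130577e-04  1.68329097e+00]
```

```bash
python3 -m pendant '{"dp":[[0,0.0002,0],[0,0.0004,0],[0.001,0.0004,0],[0.002,0.0004,0],[0.003,0.0004,0],[0.004,0.0004,0],[0.004,0.0004,0]],"rotation":[[0,0,0.003],[0,0,0.006],[0,0,0.006],[0,0,0.006],[0,0,0.006],[0,0,0.006],[0,0,0.006]]}'; python3 -c "
from h import *
print(get_obs()['moment'].round(3),get_obs()['contact_force'],get_obs()['tcp_rot'])"
```

```text
time: 19.55
tool_pos: [519.4, 176.3, 71.1]
tcp_rot: [3.14, 0.003, 1.678]
contact_force: [5.3, -9.0, 6.0]
grip_width: 25.1
finger_force: 30.0
[-1.44  -0.955  0.002] [ 5.26036271 -8.96381368  6.00928836] [3.14039073e+00 2.75347372e-03 1.67790663e+00]
```

```bash
python3 -m pendant '{"dp":[[0,0.0002,-0.0002],[0,0.0003,-0.0003],[0.0005,0.0003,-0.0003],[0.0015,0.0003,-0.0003],[0.0025,0.0003,-0.0003],[0.003,0.0003,-0.0003],[0.003,0.0003,-0.0003]],"rotation":[[0,0,0],[0,0,0],[0,0,0],[0,0,0],[0,0,0],[0,0,0],[0,0,0]]}'; python3 -c "
from h import *
print(get_obs()['moment'].round(3),get_obs()['contact_force'],get_obs()['tcp_rot'])"
```

```text
time: 20.42
tool_pos: [519.1, 179.5, 71.2]
tcp_rot: [3.141, 0.003, 1.678]
contact_force: [5.7, -8.1, 4.7]
grip_width: 25.5
finger_force: 30.0
[-1.308 -0.926  0.059] [ 5.66917129 -8.08220398  4.71970608] [3.14114186e+00 2.58572502e-03 1.67785462e+00]
```

```bash
python3 -m pendant '{"dp":[[0,0.0003,-0.0002],[0,0.0005,-0.0004],[0.0005,0.0005,-0.0004],[0.001,0.0005,-0.0004],[0.0015,0.0005,-0.0004],[0.002,0.0005,-0.0004],[0.002,0.0005,-0.0004]],"rotation":[[0,0,0],[0,0,0],[0,0,0],[0,0,0],[0,0,0],[0,0,0],[0,0,0]]}'; python3 -c "
from h import *
print(get_obs()['moment'].round(3),get_obs()['contact_force'],get_obs()['tcp_rot'])"
```

```text
time: 21.3
tool_pos: [518.8, 181.6, 71.2]
tcp_rot: [-3.141, 0.002, 1.678]
contact_force: [4.2, -6.3, 2.9]
grip_width: 25.1
finger_force: 30.0
[-1.154 -0.819  0.053] [ 4.17792055 -6.29532345  2.8986489 ] [-3.14073941e+00  2.34793672e-03  1.67783284e+00]
```

```bash
python3 -m pendant '{"dp":[[0,0.0003,-0.0002],[0,0.0005,-0.0002],[0.0004,0.0005,-0.0002],[0.0008,0.0005,-0.0002],[0.0012,0.0005,-0.0002],[0.0015,0.0005,-0.0002],[0.0015,0.0005,-0.0002]],"rotation":[[0,0,0],[0,0,0],[0,0,0],[0,0,0],[0,0,0],[0,0,0],[0,0,0]]}'; python3 -c "
from h import *
print(get_obs()['moment'].round(3),get_obs()['contact_force'],get_obs()['tcp_rot'])"
```

```text
time: 22.18
tool_pos: [518.8, 182.2, 71.2]
tcp_rot: [-3.139, 0.004, 1.678]
contact_force: [3.3, -10.8, 2.6]
grip_width: 25.2
finger_force: 30.0
[-1.781 -0.763 -0.009] [  3.34902099 -10.7663077    2.56927453] [-3.13940328  0.00373951  1.67800533]
```

```bash
python3 -m pendant '{"dp":[[0.0003,0,0],[0.0006,0,0],[0.0009,0,0],[0.0012,0,0],[0.0012,0,0],[0.0012,0,0],[0.0012,0,0],[0.0012,0,0]],"rotation":[[0,0,0],[0,0,0],[0,0,0],[0,0,0],[0,0,0],[0,0,0],[0,0,0],[0,0,0]]}'; python3 - <<'E'
from h import *
o=get_obs();print(o['moment'].round(3),o['contact_force'],o['tool_pos'])
t=vision.capture("top");s=vision.capture("side")
im=np.hstack([cv2.resize(c["pixels"][y:y+120,x:x+100],None,fx=4,fy=4,interpolation=cv2.INTER_CUBIC) for c,x,y in((t,115,140),(s,155,200))])
cv2.imwrite("pics/stop.png",im[:,:,::-1])
E
```

```text
time: 23.18
tool_pos: [518.7, 182.3, 71.2]
tcp_rot: [-3.139, 0.005, 1.678]
contact_force: [4.2, -17.0, 4.7]
grip_width: 25.1
finger_force: 30.0
[-2.598 -0.764  0.018] [  4.16480925 -16.96893546   4.71309176] [518.74890963 182.29849624  71.1557872 ]
```

View pics/stop.png

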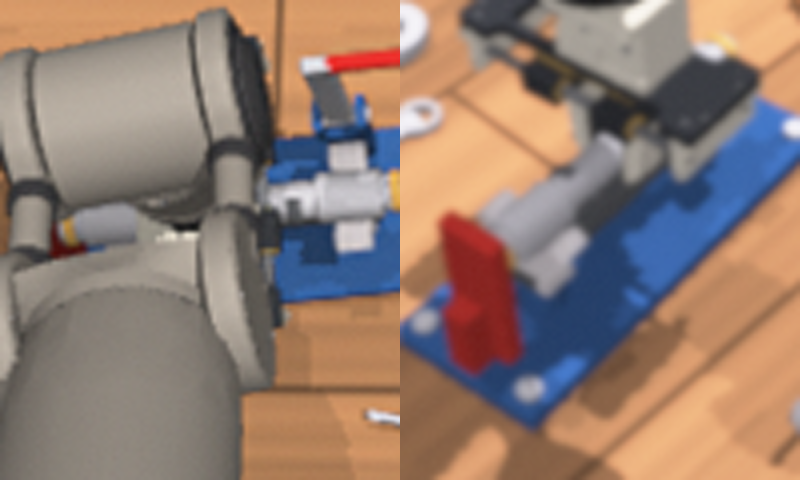

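The shaft is bedded in the Vs with its end face against the red stop. The push stalled at 17 N, versus about 6–8 N of sliding friction. Next I relax the push and release.

```bash
python3 -m pendant '{"dp":[[-0.0004,0.0002,-0.0001],[-0.0008,0.0004,-0.0002],[-0.0012,0.0006,-0.0002],[-0.0012,0.0006,-0.0002]],"rotation":[[0,0,0],[0,0,0],[0,0,0],[0,0,0]]}'
python3 -m pendant '{"dp":[[0,0,0],[0,0,0],[0,0,0],[0,0,0],[0,0,0],[0,0,0]],"rotation":[[0,0,0],[0,0,0],[0,0,0],[0,0,0],[0,0,0],[0,0,0]]}' 0.06
python3 -c "
from h import *
print(get_obs()['tool_pos'],get_obs()['contact_force'],get_obs()['tcp_rot'])"
```

```text
time: 23.78
tool_pos: [518.8, 182.2, 71.2]
tcp_rot: [-3.138, 0.004, 1.678]
contact_force: [1.9, -11.2, 2.8]
grip_width: 25.1
finger_force: 30.0
time: 24.52
tool_pos: [519.7, 184.9, 71.9]
tcp_rot: [-3.142, 0.0, 1.678]
contact_force: [-0.1, 0.3, -0.4]
grip_width: 59.4
finger_force: 0.0
[519.67716803 184.86589415  71.88212753] [-0.14865504  0.26611722 -0.43729844] [-3.14151941e+00  3.69285078e-05  1.67787565e+00]
```

```bash
python3 -m pendant '{"dp":[[0,0,-0.005],[0,0,-0.02],[0,0,-0.05],[0,0,-0.09],[0,0,-0.14],[0,0,-0.19],[0,0,-0.22],[0,0,-0.228]],"rotation":[[0,0,0],[0,0,0],[0,0,0],[0,0,0],[0,0,0],[0,0,0],[0,0,0],[0,0,0]]}'
python3 - <<'E'
from h import *
np.set_printoptions(precision=1,suppress=True)
t=vision.capture("top");s=vision.capture("side")
def F(p): d=p-FO;return np.array([d@EX,d@EY,p[2]])
r=[]
for c,(x0,y0,x1,y1) in((t,(190,145,232,168)),(s,(205,150,232,180))):
    h=cv2.cvtColor(c["pixels"],cv2.COLOR_RGB2HSV).astype(int)
    m=((h[...,0]<8)|(h[...,0]>172))&(h[...,1]>150)&(h[...,2]>80)
    q=np.argwhere(m[y0:y1,x0:x1])[:,::-1]+[x0,y0]; r.append(q.mean(0));print(len(q),q.mean(0),q[q[:,0].argmin()],q[q[:,0].argmax()])
p,g=tri(t,r[0],s,r[1]);print(F(p),g)
for z in(225,228): print(F(onz(t,r[0],z)))
rel(fx(56,-118,300),96.1); rel(fx(56,-118,300),96.1)
E
```

```text
time: 25.52
tool_pos: [520.3, 185.0, 302.9]
tcp_rot: [3.136, -0.0, 1.678]
contact_force: [-0.2, -0.1, -0.5]
grip_width: 59.9
finger_force: 0.0
95 [207.8 154.5] [197 154] [218 152]<stdin>:9: RuntimeWarning: Mean of empty slice.
  ret = um.true_divide(
Traceback (most recent call last):
ValueError: attempt to get argmin of an empty sequence
```

```bash
python3 - <<'E'
from h import *
t=vision.capture("top")
def F(p): d=p-FO;return np.array([d@EX,d@EY,p[2]])
for u in((207.8,154.5),(197,155),(218,153)): print(F(onz(t,u,228)).round(1))
rel(fx(56,-118,290),96.1)
E
```

```text
[  57.3 -115.5  228. ]
[ 58.8 -89.1 228. ]
[  58.5 -140.5  228. ]
dp [-0.1167  0.0559  0.0092] rot [-0.001   0.0002  0.0005]
```

```bash
python3 -m pendant '{"dp":[[-0.02,0.01,0],[-0.05,0.025,0],[-0.08,0.04,0],[-0.105,0.05,0],[-0.117,0.056,0.009],[-0.117,0.056,0.03],[-0.117,0.056,0.04],[-0.117,0.056,0.04]],"rotation":[[0,0,0],[0,0,0],[0,0,0],[0,0,0],[0,0,0],[0,0,0],[0,0,0],[0,0,0]]}'
python3 - <<'E'
from h import *
t=vision.capture("top");s=vision.capture("side")
im=np.hstack([cv2.resize(c["pixels"][y:y+120,x:x+100],None,fx=4,fy=4,interpolation=cv2.INTER_CUBIC) for c,x,y in((t,150,110),(s,170,100))])
cv2.imwrite("pics/handle.png",im[:,:,::-1])
rel(fx(56,-118,210),96.1)
print(get_obs()["tool_pos"].round(1))
E
```

```text
time: 26.68
tool_pos: [587.2, 74.9, 258.6]
tcp_rot: [-3.139, -0.0, 1.678]
contact_force: [-0.1, -0.1, 0.0]
grip_width: 59.9
finger_force: 0.0
dp [-0.0002 -0.0006  0.0503] rot [0.0005 0.0001 0.0011]
[588.   74.9 260.3]
```

View pics/handle.png

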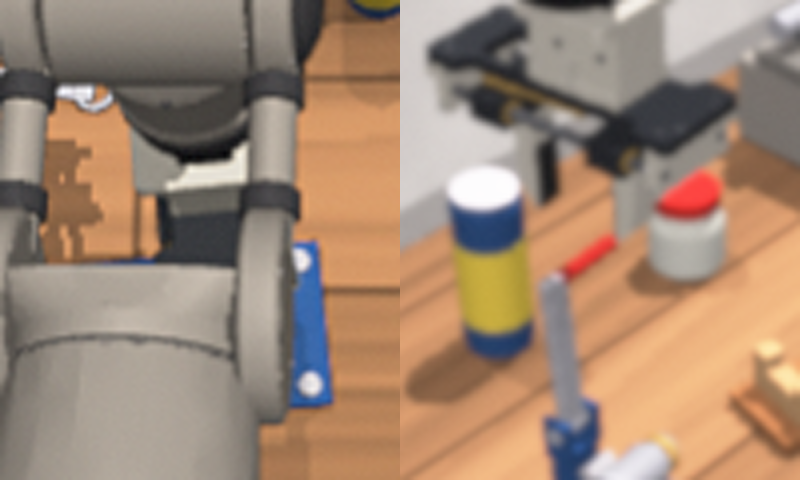

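Side view: the fingers at (545,170) and (630,200) bracket the red handle, whose middle is at (590,258), below them. Lowering and pinching.

```bash
python3 -m pendant '{"dp":[[0,0,0.015],[0,0,0.03],[0,0,0.042],[0,0,0.048],[0,0,0.048],[0,0,0.048]],"rotation":[[0,0,0],[0,0,0],[0,0,0],[0,0,0],[0,0,0],[0,0,0]]}'
python3 -m pendant '{"dp":[[0,0,0],[0,0,0],[0,0,0],[0,0,0],[0,0,0],[0,0,0],[0,0,0],[0,0,0]],"rotation":[[0,0,0],[0,0,0],[0,0,0],[0,0,0],[0,0,0],[0,0,0],[0,0,0],[0,0,0]]}' 0.005
```

```text
time: 27.52
tool_pos: [588.2, 74.4, 212.4]
tcp_rot: [3.141, 0.0, 1.678]
contact_force: [0.4, -0.3, -0.6]
grip_width: 60.3
finger_force: 0.0
time: 28.52
tool_pos: [587.9, 74.5, 211.9]
tcp_rot: [3.142, 0.0, 1.678]
contact_force: [0.4, 0.3, -0.7]
grip_width: 11.0
finger_force: 30.0
```

```bash
python3 -m pendant '{"dp":[[0,-0.004,-0.0002],[0,-0.0095,-0.0002],[0,-0.0153,0.0001],[0,-0.021,0.0007],[0,-0.0267,0.0015],[0,-0.0323,0.0026],[0,-0.038,0.004],[0,-0.038,0.004]],"rotation":[[0,0,0],[0,0,0],[0,0,0],[0,0,0],[0,0,0],[0,0,0],[0,0,0],[0,0,0]]}'
python3 -c "
from h import *
o=get_obs();print(o['tool_pos'].round(1),o['contact_force'].round(1),o['moment'].round(2))"
```

```text
time: 29.52
tool_pos: [548.8, 70.3, 207.6]
tcp_rot: [-3.139, -0.0, 1.678]
contact_force: [-2.1, 0.2, 4.5]
grip_width: 10.8
finger_force: 30.0
[548.8  70.3 207.6] [-2.1  0.2  4.5] [ 0.11 -0.05 -0.01]
```

```bash
python3 -m pendant '{"dp":[[0,-0.005,0.0015],[0,-0.0109,0.0036],[0,-0.0214,0.0083],[0,-0.0313,0.014],[0,-0.0407,0.0207],[0,-0.0493,0.0283],[0,-0.0572,0.0367],[0,-0.0572,0.0367]],"rotation":[[0,0,0],[0,0,0],[0,0,0],[0,0,0],[0,0,0],[0,0,0],[0,0,0],[0,0,0]]}'
python3 -c "
from h import *
o=get_obs();print(o['tool_pos'].round(1),o['contact_force'].round(1),o['moment'].round(2))"
```

```text
time: 30.52
tool_pos: [491.9, 64.2, 170.0]
tcp_rot: [-3.139, -0.0, 1.678]
contact_force: [2.5, 2.3, -3.7]
grip_width: 10.7
finger_force: 30.0
[491.9  64.2 170. ] [ 2.5  2.3 -3.7] [ 0.42 -0.68 -0.  ]
```

```bash
python3 -m pendant '{"dp":[[0,-0.003,0.004],[0,-0.0069,0.0092],[0,-0.0129,0.019],[0,-0.0179,0.0293],[0,-0.0219,0.0401],[0,-0.0235,0.046],[0,-0.0247,0.0513],[0,-0.0247,0.0513]],"rotation":[[0,0,0],[0,0,0],[0,0,0],[0,0,0],[0,0,0],[0,0,0],[0,0,0],[0,0,0]]}'
python3 -m pendant '{"dp":[[0,-0.0005,0.003],[0,-0.001,0.006],[0,-0.001,0.006]],"rotation":[[0,0,0],[0,0,0],[0,0,0]]}'
python3 -c "
from h import *
o=get_obs();print(o['tool_pos'].round(1),o['contact_force'].round(1),o['moment'].round(2))"
```

```text
time: 31.52
tool_pos: [468.6, 61.6, 119.0]
tcp_rot: [-3.141, -0.0, 1.678]
contact_force: [5.1, 3.7, -2.0]
grip_width: 10.9
finger_force: 30.0
time: 31.9
tool_pos: [467.7, 61.5, 113.4]
tcp_rot: [-3.142, 0.0, 1.678]
contact_force: [4.2, 4.0, -1.8]
grip_width: 10.8
finger_force: 30.0
[467.7  61.5 113.4] [ 4.2  4.  -1.8] [ 0.63 -0.98  0.04]
```

```bash
python3 -m pendant '{"dp":[[0,-0.0001,0.0015],[0,-0.0003,0.003],[0,-0.0005,0.0045],[0,-0.0006,0.006],[0,-0.0008,0.0075],[0,-0.0009,0.009],[0,-0.001,0.01],[0,-0.001,0.01]],"rotation":[[0,0,0],[0,0,0],[0,0,0],[0,0,0],[0,0,0],[0,0,0],[0,0,0],[0,0,0]]}'
```

```text
time: 32.9
tool_pos: [466.7, 61.4, 103.7]
tcp_rot: [-3.141, 0.0, 1.678]
contact_force: [3.0, 2.8, 0.1]
grip_width: 11.3
finger_force: 30.0
```

```bash
python3 -m pendant '{"dp":[[0,0,0.001],[0,0,0.002],[0,0,0.003],[0,0,0.004],[0,0,0.005],[0,0,0.006],[0,0,0.006]],"rotation":[[0,0,0],[0,0,0],[0,0,0],[0,0,0],[0,0,0],[0,0,0],[0,0,0]]}'
```

```text
time: 33.78
tool_pos: [466.4, 61.4, 97.6]
tcp_rot: [-3.141, 0.0, 1.678]
contact_force: [1.4, 2.8, 0.3]
grip_width: 11.0
finger_force: 30.0
```

```bash
python3 -m pendant '{"dp":[[0,0,0.0007],[0,0,0.0014],[0,0,0.0021],[0,0,0.0028],[0,0,0.0035],[0,0,0.004],[0,0,0.004]],"rotation":[[0,0,0],[0,0,0],[0,0,0],[0,0,0],[0,0,0],[0,0,0],[0,0,0]]}'
```

```text
time: 34.65
tool_pos: [466.4, 61.4, 93.8]
tcp_rot: [-3.141, 0.0, 1.678]
contact_force: [-2.6, 2.4, 1.5]
grip_width: 11.1
finger_force: 30.0
```

```bash
python3 -m pendant '{"dp":[[0,0,0.0004],[0,0,0.0008],[0,0,0.0012],[0,0,0.0016],[0,0,0.002],[0,0,0.002],[0,0,0.002]],"rotation":[[0,0,0],[0,0,0],[0,0,0],[0,0,0],[0,0,0],[0,0,0],[0,0,0]]}'
```

```text
time: 35.52
tool_pos: [466.5, 61.4, 91.8]
tcp_rot: [-3.141, 0.0, 1.678]
contact_force: [-3.2, 2.7, 0.9]
grip_width: 11.1
finger_force: 30.0
```

```bash
python3 -m pendant '{"dp":[[0,0.0002,0.0004],[0,0.0003,0.0008],[0,0.0003,0.0012],[0,0.0003,0.0015],[0,0.0003,0.0015],[0,0.0003,0.0015]],"rotation":[[0,0,0],[0,0,0],[0,0,0],[0,0,0],[0,0,0],[0,0,0]]}'
```

```text
time: 36.28
tool_pos: [466.5, 61.4, 90.2]
tcp_rot: [-3.141, 0.0, 1.678]
contact_force: [-5.4, 1.5, 1.8]
grip_width: 11.1
finger_force: 30.0
```

```bash
python3 -m pendant '{"dp":[[0,0.0001,0.0003],[0,0.0001,0.0006],[0,0.0001,0.0009],[0,0.0001,0.0009],[0,0.0001,0.0009]],"rotation":[[0,0,0],[0,0,0],[0,0,0],[0,0,0],[0,0,0]]}'
```

```text
time: 36.9
tool_pos: [466.6, 61.4, 89.3]
tcp_rot: [-3.14, 0.0, 1.678]
contact_force: [-5.4, 1.6, 2.5]
grip_width: 10.6
finger_force: 30.0
```

```bash
python3 -m pendant '{"dp":[[0,-0.0003,0.0002],[0,-0.0006,0.0004],[0,-0.0006,0.0008],[0,-0.0006,0.001],[0,-0.0006,0.001],[0,-0.0006,0.001]],"rotation":[[0,0,0],[0,0,0],[0,0,0],[0,0,0],[0,0,0],[0,0,0]]}'
```

```text
time: 37.65
tool_pos: [466.6, 61.4, 88.5]
tcp_rot: [3.141, 0.0, 1.678]
contact_force: [-3.5, 2.1, 1.2]
grip_width: 11.1
finger_force: 30.0
```

```bash
python3 -m pendant '{"dp":[[0,0,0.0003],[0,0,0.0006],[0,0,0.0009],[0,0,0.0009],[0,0,0.0009]],"rotation":[[0,0,0],[0,0,0],[0,0,0],[0,0,0],[0,0,0]]}'; python3 -c "
from h import *
print(get_obs()['moment'].round(2))"
```

```text
time: 38.28
tool_pos: [466.7, 61.4, 87.6]
tcp_rot: [3.141, 0.0, 1.678]
contact_force: [-1.7, 3.2, 1.8]
grip_width: 11.5
finger_force: 30.0
[ 0.52  0.03 -0.  ]
```

```bash
python3 -m pendant '{"dp":[[0,0,0.0003],[0,0,0.0006],[0,0,0.0009],[0,0,0.001],[0,0,0.001]],"rotation":[[0,0,0],[0,0,0],[0,0,0],[0,0,0],[0,0,0]]}'
```

```text
time: 38.9
tool_pos: [466.7, 61.4, 86.7]
tcp_rot: [3.141, 0.0, 1.678]
contact_force: [-2.1, 2.9, 2.7]
grip_width: 10.8
finger_force: 30.0
```

```bash
python3 -m pendant '{"dp":[[0,0,0.0002],[0,0,0.0004],[0,0,0.0006],[0,0,0.0006],[0,0,0.0006]],"rotation":[[0,0,0],[0,0,0],[0,0,0],[0,0,0],[0,0,0]]}'
```

```text
time: 39.52
tool_pos: [466.8, 61.4, 86.1]
tcp_rot: [3.141, 0.0, 1.678]
contact_force: [0.0, 3.4, 2.4]
grip_width: 11.1
finger_force: 30.0
```

```bash
python3 -m pendant '{"dp":[[0,0,0.0003],[0,0,0.0006],[0,0,0.0008],[0,0,0.0008],[0,0,0.0008]],"rotation":[[0,0,0],[0,0,0],[0,0,0],[0,0,0],[0,0,0]]}'
```

```text
time: 40.15
tool_pos: [466.8, 61.4, 85.4]
tcp_rot: [3.141, 0.0, 1.678]
contact_force: [0.1, 3.8, 4.8]
grip_width: 10.9
finger_force: 30.0
```

```bash
python3 -m pendant '{"dp":[[0,0,0.0002],[0,0,0.0004],[0,0,0.0006],[0,0,0.0006],[0,0,0.0006]],"rotation":[[0,0,0],[0,0,0],[0,0,0],[0,0,0],[0,0,0]]}'
```

```text
time: 40.78
tool_pos: [466.8, 61.4, 85.0]
tcp_rot: [3.141, 0.0, 1.678]
contact_force: [-0.6, 6.0, 7.9]
grip_width: 11.0
finger_force: 30.0
```

```bash
python3 -m pendant '{"dp":[[0,0,0.0001],[0,0,0.0001],[0,0,0.0001],[0,0,0.0001],[0,0,0.0001]],"rotation":[[0,0,0],[0,0,0],[0,0,0],[0,0,0],[0,0,0]]}'
python3 -c "
from h import *
print(get_obs()['contact_force'].round(1),get_obs()['moment'].round(2))"
```

```text
time: 41.4
tool_pos: [466.8, 61.4, 85.0]
tcp_rot: [3.141, 0.0, 1.678]
contact_force: [0.4, 3.4, 8.1]
grip_width: 10.8
finger_force: 30.0
[0.4 3.4 8.1] [ 0.71 -0.21 -0.04]
```

```bash
python3 -m pendant '{"dp":[[0,0,0],[0,0,0],[0,0,0],[0,0,0]],"rotation":[[0,0,0],[0,0,0],[0,0,0],[0,0,0]]}' 0.03
python3 -m pendant '{"dp":[[0,0,-0.005],[0,0,-0.02],[0,0,-0.04],[0,0,-0.08],[-0.03,-0.02,-0.12],[-0.08,-0.04,-0.15],[-0.13,-0.06,-0.16],[-0.15,-0.06,-0.16]],"rotation":[[0,0,0],[0,0,0],[0,0,0],[0,0,0],[0,0,0],[0,0,0],[0,0,0],[0,0,0]]}'
python3 - <<'E'
from h import *
t=vision.capture("top");s=vision.capture("side")
im=np.hstack([cv2.resize(c["pixels"][y:y+120,x:x+130],None,fx=3,fy=3,interpolation=cv2.INTER_CUBIC) for c,x,y in((t,115,130),(s,140,195))])
cv2.imwrite("pics/end.png",im[:,:,::-1]);o=get_obs();print(o["tool_pos"].round(1),o["contact_force"].round(1))
E
```

```text
time: 41.9
tool_pos: [466.3, 61.2, 84.3]
tcp_rot: [-3.141, 0.0, 1.678]
contact_force: [-0.3, -0.1, 1.1]
grip_width: 30.0
finger_force: 0.0
time: 42.9
tool_pos: [422.3, -96.4, 246.1]
tcp_rot: [3.139, 0.002, 1.675]
contact_force: [0.1, 0.3, -0.2]
grip_width: 30.3
finger_force: 0.0
[422.8 -96.  245.1] [-0.4  0.9 -0.6]
```

View pics/end.png

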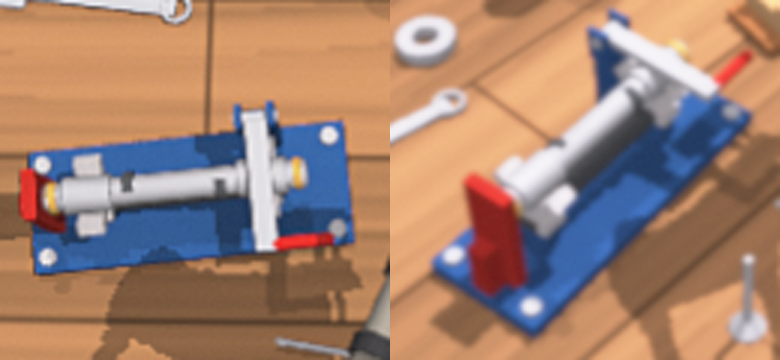

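The shaft lies in both Vs with its end against the red stop (top crop 48,197). The strap lies across the journal over the clamp-side V, its handle is down (305,240), and the robot is clear.

```bash
python3 -c "
from h import *
print(workorder.close_job())"
```

```text
the job is handed in; nothing more can be done
None
```

The job is handed in at about 43 s. The camshaft is bedded in both Vs and pressed against the stop (17 N push at the wrist, about 10 N of it on the stop), and the strap is closed on it after about 8 N at the handle; the hand-in gave no verdict.

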